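# Open the stuck-capped reagent bottle in the bench holder

## Robot

A 7-joint arm with a two-finger parallel gripper is mounted at the origin on the work surface. World frame = base frame: x ahead of the robot, y to its left, z up, the work surface at z = 0. Lengths are in mm, angles in rad, forces in N, time in s.
With the tool pointing down it reaches from about 425 to 825 mm from the base axis. Payload 3.6 kg.
Tool frame: the origin (TCP) lies at the very end of the fingers, on their centre line; the grasp point (between the pads) lies 19 mm behind it; z points along the fingers, y is the direction in which the jaws open and shut (so a half turn about z gives the same grasp; the last joint's range is limited). The gripper opens to 93 mm and grips with 3 to 60 N. Pads are 15 mm wide; open, the fingers measure 128 mm over their backs; the gripper's body (75 mm by 188 mm) begins 65 mm behind the grasp point.
Start: joints at [1.099, 0.615, -0.013, 1.423, 0.008, 1.103, -0.04], TCP at [280.274, -586.437, 218.64] pointing down, gripper open.
Joint ranges: [-3.12, 3.12], [-0.3, 2.06], [-1.34, 1.32], [0.26, 2.42], [-1.36, 4.5], [0.01, 1.98], [-2.84, 2.84]. Speed limits (rad/s): [2.79, 2.79, 3.14, 3.14, 3.14, 3.14, 3.14].

## Interface

Orientations are given as a unit quaternion [x, y, z, w].
In Python, from workcell import manip, optics gives the robot as it stands. The module is installed in compiled form; this text tells all that it offers.
- The arm moves only by the tool move_arm, never from a script. Its argument "motion" is text: rows parted by semicolons, each of 7 numbers parted by spaces: the shift along the tool's x, y, z in cm, then the turn, a rotation vector about the tool's x, y, z in rad, then the finger opening in cm, from 0 to 9.3. In form: dx dy dz rx ry rz fingers; .... A call has 1 to 12 rows; each row is the pose to reach, as a shift and turn from the pose commanded when the call began, along the tool's axes at that moment; what a row does not reach only later rows make up. A row lasts 1/12 s, in which the tool goes at most 41.7 mm and 7.16 degrees, less where a joint would pass 70% of its speed; a pose out of reach is approached as far as the arm can. A call with a gripper value outside its range is refused whole. The fingers move at their own pace and stop on an object; the grip force is fixed at half the most. Time passes only in rows, so rows that repeat a pose let the fingers close. It gives the time, the measured TCP pose, the force and the opening at its end, in the units of the state.
- manip.state(): the state, without advancing time (a new reading comes with each control period).
- optics.capture(name): name is "scene" or "side" or "wrist"; returns (picture, depth): 420x560x3 uint8, red, green, blue; 420x560 float32, mm along the optical axis (not along the pixel's ray), 0 where there is no reading.
- optics.camera_info(name): a dict with "K" (3x3 intrinsics, pixels), "dist_coeffs" ([k1, k2, p1, p2, k3] as OpenCV has them; the pictures are not rectified), "rvec" (rotation vector, rad) and "tvec" (3), from world to camera coordinates, as OpenCV has them. Camera axes: x right, y down, z forward; pixel columns grow to the right and rows downward; lengths in mm; the calibration is good to about 2 mm. A picture is of the moment at which its call begins: read the wrist's pose just before it. camera_info takes no time and is no camera call; for the wrist camera it gives the pose at the moment of the call.
- manip.sign_off(): hands the job in, once; it reports no verdict.
The state is a dict: "t": time; "joint_positions": joint angles; "qvel": joint speeds; "joint_torque": joint torques, N m; "tcp_pos": TCP position; "tcp_rot": TCP orientation; "ft_force": force on the tool from outside, world axes, zero at the start; "ft_torque": the same for the moment, N m; "width": opening from 0.0 (shut) to 1.0 (fully open).
Only numpy, scipy, OpenCV 4.12 (cv2) and the standard library are available. Lean on these libraries where they do the work, as an engineer would, in place of code of your own. Each camera call takes 0.05 s, during which the arm holds its last target. There are 200 camera calls.

## Task

Open the square white bottle whose steel cap is stuck. Carry it by its square body, never by the cap, and stand it fully home in the metal bottle holder and let go; then take it by the cap, break the cap loose with a hard twist anticlockwise (seen from above), spin it on to its stop, lift it off and set it down flat, open side down, in the shallow steel tray, without dropping it. Leave the bottle standing in the holder and do not disturb the other things on the bench.

Things in the scene. Friction and masses are not known exactly. Their poses are not given: they have to be found in the camera images.
- bottle_mid (a point): Centre of the loose, standing square white bottle's body, on its axis 35 mm above the underside, z up. Body 60 x 60 mm (flats along its x and y), 66 mm high, then a 4 mm step 50 mm wide, then the neck; 104 mm high with cap; 0.5 to 0.7 kg with cap. Standing free on the bench it just turns along with its cap.
- bottle_grasp (a point): The same axis and directions, 60 mm above the bottle's underside: the height at which to grasp the body across two opposite flats (60 mm apart), clear of the cap above and of the holder's walls below.
- cap_mid (a point): Centre of the ribbed steel round cap on the bottle, half-way up: 44 mm diameter (45 over the ribs), 30 mm high, open below, z up, about 140 g. On the bottle its lower edge is 74 mm and its top 104 mm above the bottle's underside; its x lies along the bottle's x when shut. Half a turn looks the same.
- cap_grasp (a point): Point on the cap's axis 22 mm above its lower edge, where to grip it. Inside, two stiff catches hold it shut: breaking it loose takes roughly 0.3 to 0.6 N m anticlockwise (from above) within the first 40 degrees, so grip firmly (40 N or more). Then it turns easily to a firm stop about 130 degrees from shut. It usually takes two or three grasps.
- neck (a point): Centre of the top of the bottle's round neck (19 mm diameter), 88 mm above the underside, hidden in the cap at first. There is no thread: two lugs under ledges keep the cap down, it does not rise as it turns, and lifts straight off only within about 20 degrees of the stop; hard against the stop it binds, so ease back a few degrees and then lift. Lifted 15 mm it is clear.
- pocket (a point): Centre of the pocket floor of the aluminium bottle holder, fixed to the bench, on top of its 130 x 130 x 6 mm base plate, z up; the bottle's underside rests here. Pocket 65 x 65 mm, sides along x and y; walls 7 mm thick rise 14 mm above the floor, flared lips to 20 mm. The bottle fits any of four ways round, then can turn only a few degrees.
- tray_in (a point): Centre of the inner floor of the shallow square steel tray, fixed to the bench: 130 x 130 mm outside, walls 4 mm thick and 12 mm high over the bench, floor about 4 mm thick; sides along x and y of this frame.
- jar: Bystander: clear round jar with a black lid, 60 mm diameter, 85 mm high, origin under its centre.
- tipbox: Bystander: blue pipette-tip box, 80 x 120 x 57 mm, origin under its centre.
- flask: Bystander: small glass conical flask, 60 mm diameter, 82 mm high, origin under its centre.

How it is judged (in metres and radians):
On the way, in this order (a step that is already met when the one before it is completed fails the run):
1. the bottle stands fully home in the holder, cap still shut, and has been let go (z of bottle_mid in the frame of pocket below 0.039 m and horizontal distance between bottle_mid and pocket below 0.008 m and angle between bottle_mid's own z axis and vertical below 0.1 rad and angle between the x axis of cap_mid and the x axis of bottle_mid, either way round below 0.3 rad and distance between cap_mid and bottle_mid below 0.062 m and contact force between the fingers and bottle below 0.5 N and contact force between the fingers and cap below 0.5 N), for 0.1 s.
2. the cap has broken loose (turned more than 40 degrees) with the bottle home in the holder (angle between the x axis of cap_mid and the x axis of bottle_mid, either way round above 0.7 rad and distance between cap_mid and bottle_mid below 0.062 m and z of bottle_mid in the frame of pocket below 0.042 m and horizontal distance between bottle_mid and pocket below 0.01 m), for 0.1 s.
3. the cap is lifted clear of the bottle's neck (z of cap_mid in the frame of bottle_mid above 0.075 m and z of bottle_mid in the frame of pocket below 0.045 m), for 0.1 s.
At the end, for the whole second after the job is handed in: The bottle stands upright (within 6 degrees) and fully home in the holder (underside within 4 mm of the pocket floor, within 8 mm of its centre); the cap lies at rest, flat and open side down on the tray's floor (centre within 60 mm of the tray's centre), and both are released (z of bottle_mid in the frame of pocket below 0.039 m and horizontal distance between bottle_mid and pocket below 0.008 m and angle between bottle_mid's own z axis and vertical below 0.1 rad and horizontal distance between cap_mid and tray_in below 0.06 m and z of cap_mid in the frame of tray_in between 0.01 and 0.019 m and angle between cap_mid's own z axis and vertical below 0.12 rad and linear speed of each of cap, bottle below 0.02 m/s); the robot touches nothing.
It fails at once if the bottle is lifted or carried by its cap (contact force between the fingers and cap above 2 N and height (world z) of bottle_mid above 0.056 m and distance between cap_mid and bottle_mid below 0.062 m).
It fails at once if the bottle is tipped over (angle between bottle_mid's own z axis and vertical above 0.6 rad).
It fails at once if the cap is dropped or thrown (linear speed of cap above 0.6 m/s and contact force between the fingers and cap below 0.2 N and distance between cap_mid and bottle_mid above 0.08 m).
It fails at once if the jar, tip box or flask is moved more than 20 mm or tipped (distance of any of jar, tipbox, flask from where it was at the start of the episode above 0.02 m or angle between any of jar, flask's own z axis and vertical above 0.3 rad).
It also fails if it takes over 61 s, if anything falls off the work surface, if the arm or the gripper's body presses on something with over 40 N, if the wrist force passes 120 N, or if a joint passes its speed limit or range.

## Working session

There is one attempt and no reset: what is moved stays moved. The work goes in short steps, Python scripts to look and compute and a tool call to move; the robot and the scene stay as the last step left them, time stands still between calls to the robot, and variables do not carry over. Pictures are saved under pics/ and viewed, about 8 in all and at most 12, crops included, and the job is handed in when it is done.

Besides the shell and the picture viewer there is one more tool, called as name(argument=value, ...), one argument or row to a line, values as JSON. move_arm: Moves the arm, as the interface text tells. Its arguments: {"type":"object","properties":{"motion":{"type":"string"}},"required":["motion"]}

```bash
mkdir -p pics; cat > h.py <<'E'
import numpy as np, cv2, json
from workcell import manip, optics
from scipy.spatial.transform import Rotation as R
def cap(n,save=None):
    ci=optics.camera_info(n); im,d=optics.capture(n)
    if save: cv2.imwrite('pics/'+save,im[:,:,::-1])
    return im,d,ci
def world(ci,d):
    K=np.array(ci['K'],float);h,w=d.shape
    uv=np.stack(np.meshgrid(np.arange(w),np.arange(h)),-1).reshape(-1,1,2).astype(float)
    n=cv2.undistortPoints(uv,K,np.array(ci['dist_coeffs'],float)).reshape(h,w,2)
    P=np.dstack([n[...,0]*d,n[...,1]*d,d])
    Rm=cv2.Rodrigues(np.array(ci['rvec'],float))[0]
    X=(P-np.array(ci['tvec'],float).ravel())@Rm
    X[d<=0]=np.nan
    return X
E
python3 - <<'E'
from h import *
s=manip.state(); print({k:np.round(v,3).tolist() for k,v in s.items()})
out=[]
for n in('scene','side','wrist'):
    im,d,ci=cap(n); out.append(im); X=world(ci,d)
    np.savez(n+'.npz',im=im,d=d,X=X)
    print(n,(-cv2.Rodrigues(np.array(ci['rvec'],float))[0].T@np.array(ci['tvec']).ravel()).round(), np.isfinite(X[...,0]).mean())
cv2.imwrite('pics/a.png',out[0][:,:,::-1]);cv2.imwrite('pics/b.png',np.hstack([cv2.resize(o,(400,300)) for o in out[1:]])[:,:,::-1])
E
```

```text
{'t': 0.0, 'joint_positions': [1.098, 0.616, -0.013, 1.425, 0.008, 1.103, -0.04], 'qvel': [-0.002, -0.001, 0.001, -0.0, 0.001, -0.001, 0.001], 'joint_torque': [0.0, -45.893, 0.209, -16.574, -0.061, 0.02, 0.0], 'tcp_pos': [279.917, -585.776, 217.511], 'tcp_rot': [0.975, 0.221, -0.0, -0.001], 'ft_force': [-0.403, 0.336, 0.453], 'ft_torque': [-0.003, -0.045, 0.027], 'width': 1.001}
scene [1108. -583.  748.] 0.9853358843537415
side [230. 396. 612.] 0.9961011904761905
wrist [ 355. -551.  385.] 0.9958418367346938
```

View pics/a.png

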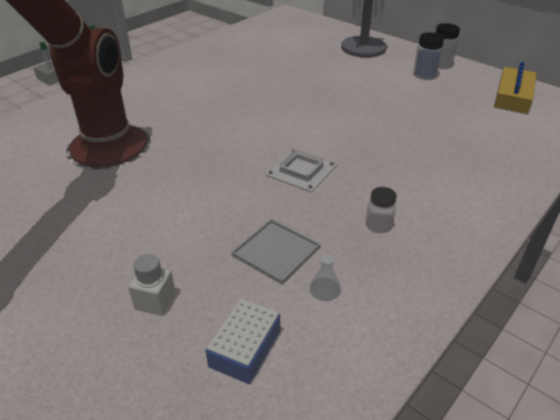

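View pics/b.png

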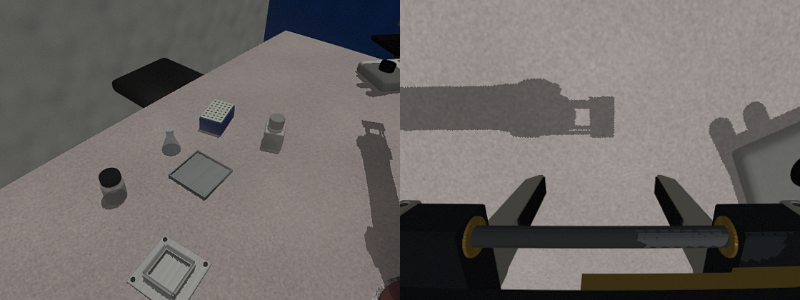

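The scene view shows the bottle at (153,285) with its cap at (148,268), and the holder at (302,167). The tray is at (276,250), the jar at (381,208), the flask at (326,278) and the tip box at (245,338). I'll measure them from depth.

```bash
cat > m.py <<'E'
from h import *
def box(p,zlo,zhi):
    q=p[(p[:,2]>zlo)&(p[:,2]<zhi)]
    if len(q)<8: return len(q),None
    r=cv2.minAreaRect(q[:,:2].astype(np.float32))
    return len(q),np.round(q[:,:2].mean(0)),np.round(r[0]),np.round(r[1]),round(r[2],1)
E
python3 - <<'E'
from m import *
S=np.load('scene.npz');X=S['X']
c={'bottle':(153,280),'holder':(302,167),'tray':(276,250),'jar':(381,208),'flask':(326,278),'tip':(245,338)}
D=np.load('side.npz');XD=D['X']
for k,(u,v) in c.items():
    x0=X[v,u]; print(k,x0.round())
    for nm,Y in(('sc',X),('sd',XD)):
        p=Y.reshape(-1,3); p=p[np.hypot(*(p[:,:2]-x0[:2]).T)<95]
        zs={'bottle':[(98,110),(60,72),(10,60)],'holder':[(3,9),(12,30)],'tray':[(8,16),(2,7)],'jar':[(75,95)],'flask':[(20,90)],'tip':[(50,65)]}[k]
        for z in zs: print('  ',nm,z,box(p,*z))
E
```

```text
bottle [ 539. -264.   78.]
   sc (98, 110) (414, array([ 520., -259.]), array([ 519., -258.]), array([44., 44.]), 68.5)
   sc (60, 72) (479, array([ 532., -265.]), array([ 519., -258.]), array([61., 61.]), 24.7)
   sc (10, 60) (856, array([ 537., -269.]), array([ 537., -264.]), array([82., 44.]), 70.7)
   sd (98, 110) (254, array([ 517., -253.]), array([ 518., -256.]), array([44., 44.]), 21.9)
   sd (60, 72) (301, array([ 510., -243.]), array([ 516., -254.]), array([59., 59.]), 24.4)
   sd (10, 60) (484, array([ 505., -231.]), array([ 505., -232.]), array([59., 11.]), 27.1)
holder [459. 245.   9.]
   sc (3, 9) (1012, array([470., 233.]), array([462., 255.]), array([160., 156.]), 11.7)
   sc (12, 30) (531, array([457., 245.]), array([462., 244.]), array([130.,  94.]), 0.8)
   sd (3, 9) (4898, array([456., 245.]), array([467., 232.]), array([177., 145.]), 39.3)
   sd (12, 30) (1483, array([460., 243.]), array([463., 253.]), array([ 98., 102.]), 9.0)
tray [598.  -9.   2.]
   sc (8, 16) (492, array([603., -13.]), array([600., -10.]), array([133., 135.]), 3.6)
   sc (2, 7) (2274, array([600.,  -9.]), array([599., -12.]), array([175., 168.]), 85.4)
   sd (8, 16) (544, array([595.,  -7.]), array([598., -10.]), array([131., 133.]), 3.7)
   sd (2, 7) (2742, array([597.,  -9.]), array([607.,  -5.]), array([170., 175.]), 14.8)
jar [722. 177.  65.]
   sc (75, 95) (401, array([714., 194.]), array([712., 198.]), array([54., 53.]), 70.7)
   sd (75, 95) (619, array([708., 200.]), array([711., 199.]), array([52., 51.]), 13.1)
flask [744. -36.  44.]
   sc (20, 90) (613, array([742., -33.]), array([740., -30.]), array([46., 37.]), 44.0)
   sd (20, 90) (483, array([728., -20.]), array([730., -23.]), array([46., 38.]), 74.5)
tip [ 730. -234.   54.]
   sc (50, 65) (2629, array([ 719., -226.]), array([ 718., -223.]), array([ 77., 119.]), 16.2)
   sd (50, 65) (935, array([ 712., -219.]), array([ 714., -223.]), array([ 76., 118.]), 15.5)
```

```bash
cat > g.py <<'E'
import sys
from h import *
# g.py x y z yaw_of_tool_x(deg): prints delta in tool axes (cm, rad)
def delta(x,y,z,yaw,s=None):
    s=s or manip.state(); r=R.from_quat(s['tcp_rot'])
    tx=r.as_matrix()[:,0]; cur=np.degrees(np.arctan2(tx[1],tx[0]))
    a=np.radians(yaw)
    T=R.from_matrix(np.array([[np.cos(a),np.sin(a),0],[np.sin(a),-np.cos(a),0],[0,0,-1]]))
    d=r.inv().apply(np.array([x,y,z])-s['tcp_pos'])/10
    return d.round(2),(r.inv()*T).as_rotvec().round(3),round(cur,1)
if __name__=='__main__':
    s=manip.state(); print('t',round(s['t'],2),'tcp',np.round(s['tcp_pos'],1),'j7',round(s['joint_positions'][6],2),'w',round(s['width'],3),'F',np.round(s['ft_force'],1))
    a=list(map(float,sys.argv[1:]))
    for i in range(0,len(a),4): print(*delta(*a[i:i+4],s))
E
python3 g.py 518 -257 140 24.5 518 -257 41 24.5
python3 - <<'E'
from m import *
for n in('scene','side'):
    X=np.load(n+'.npz')['X'];p=X.reshape(-1,3)
    p=p[np.hypot(p[:,0]-459,p[:,1]-244)<66]
    for z in((13,17),(16,30),(20,30),(23,30)):print(n,box(p,*z))
E
```

```text
t 0.15 tcp [ 280.  -585.9  217.8] j7 -0.04 w 0.998 F [ 0.9 -1.1  0.4]
[ 35.66 -19.4    7.81] [-0.002  0.     0.018] 25.5
[ 35.66 -19.38  17.71] [-0.002  0.     0.018] 25.5
scene (111, array([462., 241.]), array([460., 244.]), array([78., 82.]), 9.6)
scene (424, array([456., 246.]), array([459., 245.]), array([87., 87.]), 9.2)
scene (295, array([456., 247.]), array([459., 245.]), array([87., 87.]), 9.2)
scene (192, array([458., 244.]), array([459., 245.]), array([87., 87.]), 9.2)
side (83, array([468., 237.]), array([454., 247.]), array([74., 73.]), 8.8)
side (1377, array([460., 243.]), array([458., 244.]), array([86., 86.]), 9.5)
side (1146, array([459., 244.]), array([458., 244.]), array([86., 86.]), 9.5)
side (813, array([458., 245.]), array([458., 244.]), array([86., 86.]), 9.5)
```

move_arm(
  motion="35.7 -19.4 7.8 0 0 0.018 9.3;35.7 -19.4 7.8 0 0 0.018 9.3;35.7 -19.4 7.8 0 0 0.018 9.3;35.7 -19.4 7.8 0 0 0.018 9.3;35.7 -19.4 7.8 0 0 0.018 9.3;35.7 -19.4 7.8 0 0 0.018 9.3;35.7 -19.4 7.8 0 0 0.018 9.3;35.7 -19.4 7.8 0 0 0.018 9.3;35.7 -19.4 7.8 0 0 0.018 9.3;35.7 -19.4 7.8 0 0 0.018 9.3;35.7 -19.4 7.8 0 0 0.018 9.3;35.7 -19.4 7.8 0 0 0.018 9.3",
)

```text
t: 1.15
tcp_pos: [520.2, -253.6, 139.8]
tcp_rot: [0.976, 0.216, -0.0, -0.001]
ft_force: [-0.4, -0.7, -0.3]
width: 1.0
```

```bash
python3 g.py 518 -257 41 24.5
```

```text
t 1.15 tcp [ 520.2 -253.6  139.8] j7 -0.73 w 1.0 F [-0.4 -0.7 -0.3]
[-0.34  0.24  9.88] [-0.003 -0.     0.007] 24.9
```

move_arm(
  motion="0 0 0 0 0 0 9.3;0 0 3 0 0 0 9.3;0 0 6 0 0 0 9.3;0 0 9 0 0 0 9.3;0 0 10 0 0 0 9.3;0 0 10 0 0 0 9.3;0 0 10 0 0 0 9.3",
)

```text
t: 1.73
tcp_pos: [518.4, -259.1, 41.2]
tcp_rot: [0.977, 0.211, -0.0, 0.0]
ft_force: [0.7, -0.7, 0.5]
width: 1.002
```

```bash
python3 g.py 518 -257 41 24.5; python3 - <<'E'
from h import *
im,d,ci=cap('scene'); cv2.imwrite('pics/c.png',cv2.resize(im[180:350,60:260],(800,680))[:600,:,::-1])
E
```

```text
t 1.73 tcp [ 518.4 -259.1   41.2] j7 -0.74 w 1.002 F [ 0.7 -0.7  0.5]
[ 0.05 -0.21  0.02] [ 0.001  0.    -0.002] 24.4
```

View pics/c.png

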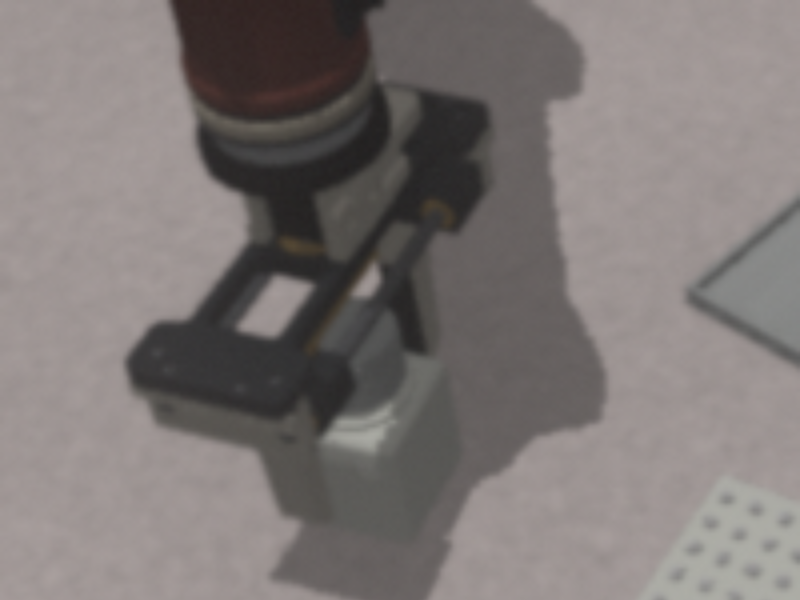

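The gripper straddles the bottle body, with one finger on each flat (crop ≈(300,480) and (425,300)). I'll close, then lift.

move_arm(
  motion="0 0 0 0 0 0 5;0 0 0 0 0 0 5;0 0 0 0 0 0 5;0 0 0 0 0 0 5;0 0 0 0 0 0 5;0 0 0 0 0 0 5;0 0 0 0 0 0 5;0 0 0 0 0 0 5",
)

```text
t: 2.45
tcp_pos: [518.3, -256.2, 41.0]
tcp_rot: [0.977, 0.213, -0.0, -0.001]
ft_force: [-1.0, 2.8, 5.8]
width: 0.644
```

move_arm(
  motion="0 0 0 0 0 0 5;0 0 -2 0 0 0 5;0 0 -4 0 0 0 5;0 0 -6 0 0 0 5;0 0 -8 0 0 0 5;0 0 -10 0 0 0 5;0 0 -12 0 0 0 5;0 0 -14 0 0 0 5;0 0 -15 0 0 0 5;0 0 -15 0 0 0 5",
)

```text
t: 3.28
tcp_pos: [519.5, -258.2, 191.8]
tcp_rot: [0.977, 0.212, 0.001, 0.001]
ft_force: [0.5, 0.0, -6.9]
width: 0.645
```

```bash
python3 g.py 458.5 244.5 190 9.3 458.5 244.5 190 -80.7
```

```text
t 3.28 tcp [ 519.5 -258.2  191.8] j7 -0.73 w 0.645 F [ 0.5  0.  -6.9]
[ 15.29 -48.28   0.07] [ 0.003 -0.002  0.265] 24.5
[ 15.29 -48.28   0.07] [ 0.    -0.004  1.836] 24.5
```

move_arm(
  motion="0.6 -1.9 0 0 0 -0.05 5;1.6 -5.1 0 0 0 -0.13 5;2.7 -8.5 0 0 0 -0.23 5;3.8 -12 0 0 0 -0.33 5;4.9 -15.5 0 0 0 -0.43 5;6 -19 0 0 0 -0.53 5;7.1 -22.4 0 0 0 -0.62 5;8.2 -25.9 0 0 0 -0.71 5;9.3 -29.4 0 0 0 -0.8 5;10.4 -32.8 0 0 0 -0.9 5;11.4 -36 0 0 0 -1 5;12.4 -39.2 0 0 0 -1.1 5",
)

```text
t: 4.28
tcp_pos: [467.3, 151.6, 188.8]
tcp_rot: [0.72, 0.694, -0.002, -0.001]
ft_force: [0.7, -0.2, -5.9]
width: 0.644
```

```bash
python3 g.py 458.5 244.5 140 99.3
```

```text
t 4.28 tcp [467.3 151.6 188.8] j7 -0.6 w 0.644 F [ 0.7 -0.2 -5.9]
[ 9.25 -1.21  4.88] [-0.003  0.001 -0.2  ] 87.8
```

move_arm(
  motion="2.5 -0.4 0 0 0 -0.06 5;5 -0.7 1 0 0 -0.12 5;7 -1 2 0 0 -0.18 5;8 -1.1 3 0 0 -0.2 5;8.5 -1.2 4 0 0 -0.2 5;8.5 -1.2 4.8 0 0 -0.2 5;8.5 -1.2 4.8 0 0 -0.2 5;8.5 -1.2 4.8 0 0 -0.2 5;8.5 -1.2 4.8 0 0 -0.2 5",
)

```text
t: 5.03
tcp_pos: [461.3, 234.5, 142.8]
tcp_rot: [0.651, 0.759, -0.0, 0.001]
ft_force: [0.5, -0.4, -5.6]
width: 0.642
```

```bash
python3 g.py 458.5 244.5 65 99.3;  python3 - <<'E'
from m import *
for n in('scene','side'):
    im,d,ci=cap(n); X=world(ci,d); p=X.reshape(-1,3)
    q=p[np.hypot(p[:,0]-459,p[:,1]-244)<66]
    for z in((16,30),(23,30)):print(n,box(q,*z))
    s=manip.state()['tcp_pos']; q=p[np.hypot(*(p[:,:2]-s[:2]).T)<45]
    zb=s[2]-41
    print('bottom z min',np.nanpercentile(q[q[:,2]>45][:,2],1),'exp',zb)
    print(box(q,zb+3,zb+38),'cap',box(q,zb+100,zb+110))
    if n=='side': 
        Rm=np.array(ci['K']); uv=cv2.projectPoints(s.reshape(1,3) if hasattr(s,'reshape') else np.array([s]),np.array(ci['rvec']),np.array(ci['tvec']),Rm,np.array(ci['dist_coeffs']))[0].ravel().astype(int); print(uv)
        y,x=max(uv[1]-120,0),max(uv[0]-130,0); cv2.imwrite('pics/d.png',cv2.resize(im[y:y+220,x:x+280],(700,550))[:,:,::-1])
E
```

```text
t 5.03 tcp [461.3 234.5 142.8] j7 -0.64 w 0.642 F [ 0.5 -0.4 -5.6]
[ 1.04 -0.13  7.78] [ 0.     0.001 -0.008] 98.8
scene (423, array([456., 246.]), array([458., 245.]), array([87., 90.]), 9.0)
scene (195, array([458., 245.]), array([458., 244.]), array([87., 87.]), 9.8)
bottom z min 108.31630612989956 exp 102.13842817416017
(412, array([477., 213.]), array([479., 219.]), array([78., 43.]), 52.9) cap (195, array([461., 228.]), array([463., 229.]), array([39., 82.]), 80.1)
side (1069, array([451., 250.]), array([458., 244.]), array([86., 85.]), 9.2)
side (646, array([449., 252.]), array([458., 244.]), array([86., 85.]), 9.2)
bottom z min 117.33632030274615 exp 102.30256835490016
(572, array([448., 255.]), array([447., 247.]), array([79., 39.]), 51.8) cap (252, array([468., 242.]), array([476., 247.]), array([52., 24.]), 12.4)
[232 327]
```

View pics/d.png

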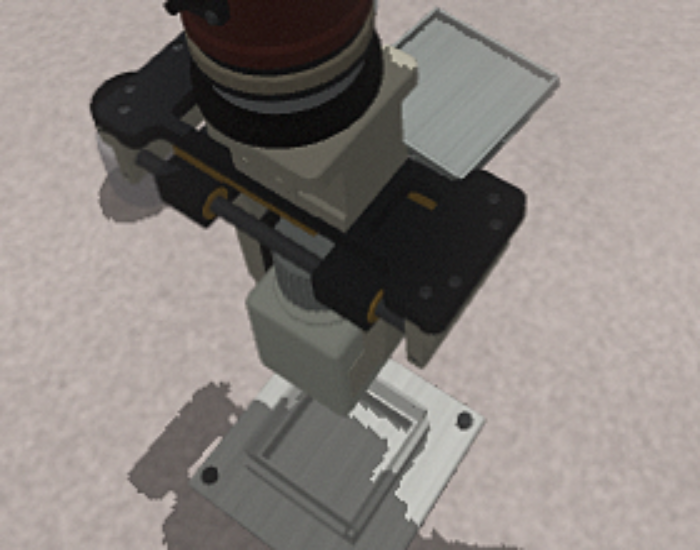

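The bottle hangs upright in the jaws, crop ≈(310,340), just above the pocket (340,430). Next I'll align it.

move_arm(
  motion="0.5 -0.1 1 0 0 -0.008 5;1 -0.1 2 0 0 -0.008 5;1 -0.1 3.3 0 0 -0.008 5;1 -0.1 3.3 0 0 -0.008 5;1 -0.1 3.3 0 0 -0.008 5",
)

```text
t: 5.55
tcp_pos: [457.0, 245.7, 108.6]
tcp_rot: [0.646, 0.763, -0.001, -0.001]
ft_force: [0.2, -1.0, -5.7]
width: 0.645
```

```bash
python3 g.py 458.3 244.5 47 99.3; sleep 0;  python3 -c "
from h import *
cap('scene')"; python3 g.py 458.3 244.5 47 99.3
```

```text
t 5.55 tcp [457.  245.7 108.6] j7 -0.68 w 0.645 F [ 0.2 -1.  -5.7]
[-0.13  0.13  6.16] [-0.003  0.001  0.004] 99.5
t 5.6 tcp [457.7 246.  109.3] j7 -0.68 w 0.645 F [-0.1 -0.1 -5.8]
[-0.16  0.04  6.23] [-0.001  0.     0.003] 99.5
```

move_arm(
  motion="-0.1 0.1 1.5 0 0 0.003 5;-0.1 0.1 3 0 0 0.003 5;-0.1 0.1 4 0 0 0.003 5;-0.1 0.1 4.7 0 0 0.003 5;-0.1 0.1 5.2 0 0 0.003 5;-0.1 0.1 5.7 0 0 0.003 5;-0.1 0.1 6 0 0 0.003 5;-0.1 0.1 6.2 0 0 0.003 5;-0.1 0.1 6.2 0 0 0.003 5",
)

```text
t: 6.35
tcp_pos: [458.8, 244.9, 47.4]
tcp_rot: [0.648, 0.762, -0.0, -0.0]
ft_force: [-1.1, -0.3, -7.2]
width: 0.643
```

move_arm(
  motion="0 0 0.1 0 0 0 5;0 0 0.1 0 0 0 5;0 0 0.1 0 0 0 9.3;0 0 0.1 0 0 0 9.3;0 0 0.1 0 0 0 9.3;0 0 0.1 0 0 0 9.3;0 0 0.1 0 0 0 9.3;0 0 0.1 0 0 0 9.3",
)

```text
t: 7.02
tcp_pos: [459.7, 245.2, 47.0]
tcp_rot: [0.648, 0.762, 0.001, 0.0]
ft_force: [-0.6, 0.5, 0.1]
width: 0.989
```

```bash
python3 g.py 458.3 244.5 83 99.3;  python3 - <<'E'
from m import *
for n in('scene','side'):
    im,d,ci=cap(n); X=world(ci,d); p=X.reshape(-1,3)
    q=p[np.hypot(p[:,0]-459,p[:,1]-244)<42]
    print(n,'cap',box(q,106,114),'body',box(q,66,77))
    h=np.histogram(q[:,2],np.arange(60,126,2)); print(h[0])
E
```

```text
t 7.02 tcp [459.7 245.2  47. ] j7 -0.73 w 0.989 F [-0.6  0.5  0.1]
[-0.05 -0.14 -3.6 ] [ 0.001 -0.    -0.   ] 99.3
scene cap (166, array([463., 241.]), array([461., 243.]), array([43., 43.]), 8.1) body (237, array([471., 231.]), array([470., 233.]), array([76., 50.]), 45.1)
[23 19 24 31 48 60 43 45 18  2 11 13 20 11  9 17 13 14 17 11 12 16 16 23
 84 55  4  0  0  0  0  0]
side cap (159, array([457., 252.]), array([458., 256.]), array([43., 17.]), 9.7) body (495, array([454., 264.]), array([461., 244.]), array([59., 61.]), 14.9)
[ 20  19  29  31  68 185 112  73  37   2   9  12  15  14  17  17  14  13
   9  15  11  13  15  10  68  79   2   0   0   0   0   0]
```

move_arm(
  motion="0 0 -2 0 0 0 9.3;0 0 -3.6 0 0 0 9.3;0 0 -3.6 0 0 0.12 9.3;0 0 -3.6 0 0 0.24 9.3;0 0 -3.6 0 0 0.36 9.3;0 0 -3.6 0 0 0.48 9.3;0 0 -3.6 0 0 0.6 9.3;0 0 -3.6 0 0 0.72 9.3;0 0 -3.6 0 0 0.84 9.3;0 0 -3.6 0 0 0.96 9.3;0 0 -3.6 0 0 1.08 9.3;0 0 -3.6 0 0 1.2 9.3",
)

```text
t: 8.12
tcp_pos: [459.1, 245.1, 82.7]
tcp_rot: [0.965, 0.261, 0.0, -0.0]
ft_force: [0.3, 0.7, 0.2]
width: 1.001
```

move_arm(
  motion="0 0 0 0 0 0.1 9.3;0 0 0 0 0 0.2 9.3;0 0 0 0 0 0.2 5;0 0 0 0 0 0.2 5;0 0 0 0 0 0.2 4;0 0 0 0 0 0.2 3;0 0 0 0 0 0.2 3;0 0 0 0 0 0.2 3;0 0 0 0 0 0.2 3;0 0 0 0 0 0.2 3;0 0 0 0 0 0.2 3",
)

```text
t: 9.03
tcp_pos: [459.3, 244.6, 82.7]
tcp_rot: [0.986, 0.166, 0.0, 0.0]
ft_force: [0.3, -0.1, 0.2]
width: 0.465
```

```bash
python3 g.py 459.3 244.5 83 17
```

```text
t 9.03 tcp [459.3 244.6  82.7] j7 -1.71 w 0.465 F [ 0.3 -0.1  0.2]
[-0.01  0.01 -0.03] [ 0.    -0.     0.036] 19.1
```

move_arm(
  motion="0 0 0 0 0 -0.06 3;0 0 0 0 0 -0.15 3;0 0 0 0 0 -0.25 3;0 0 0 0 0 -0.35 3;0 0 0 0 0 -0.45 3;0 0 0 0 0 -0.55 3;0 0 0 0 0 -0.65 3;0 0 0 0 0 -0.75 3;0 0 0 0 0 -0.85 3;0 0 0 0 0 -0.95 3;0 0 0 0 0 -1.05 3;0 0 0 0 0 -1.1 3",
)

```text
t: 10.03
tcp_pos: [459.5, 244.3, 82.7]
tcp_rot: [0.753, 0.658, -0.0, 0.0]
ft_force: [1.4, -1.1, 0.5]
width: 0.464
```

```bash
python3 g.py 459.3 244.5 83 82; python3 - <<'E'
from h import *
print(np.round(manip.state()['ft_torque'],3))
im,d,ci=cap('side')
cv2.imwrite('pics/e.png',cv2.resize(im[220:420,130:380],(750,600))[:,:,::-1])
E
```

```text
t 10.03 tcp [459.5 244.3  82.7] j7 -0.92 w 0.464 F [ 1.4 -1.1  0.5]
[ 0.02 -0.02 -0.03] [0.    0.001 0.005] 82.3
[-0.145 -0.14  -0.034]
```

View pics/e.png

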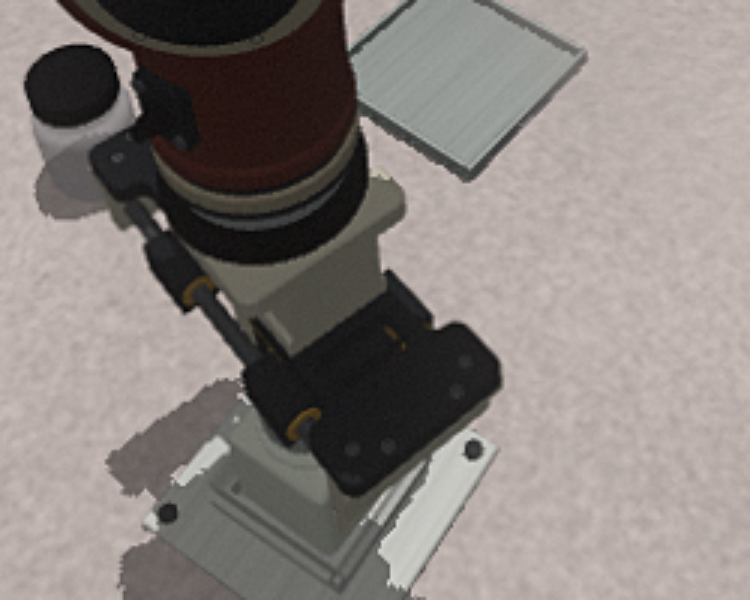

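The bottle stands in the holder and the twist torque is now near zero, so the cap has most likely broken loose. I'll spin on towards the stop in smaller steps and watch the torque.

move_arm(
  motion="0 0 0 0 0 -0.1 3;0 0 0 0 0 -0.2 3;0 0 0 0 0 -0.3 3;0 0 0 0 0 -0.4 3;0 0 0 0 0 -0.5 3;0 0 0 0 0 -0.6 3;0 0 0 0 0 -0.7 3;0 0 0 0 0 -0.8 3;0 0 0 0 0 -0.9 3;0 0 0 0 0 -1 3",
)

```text
t: 10.92
tcp_pos: [459.1, 245.3, 82.7]
tcp_rot: [0.345, 0.938, 0.0, -0.0]
ft_force: [-1.2, 0.5, -0.9]
width: 0.47
```

```bash
python3 g.py 459.3 244.5 83 82; python3 -c "
from h import *
print(np.round(manip.state()['ft_torque'],3))"
```

```text
t 10.92 tcp [459.1 245.3  82.7] j7 -0.17 w 0.47 F [-1.2  0.5 -0.9]
[-0.07 -0.05 -0.03] [ 0.000e+00 -1.000e-03  1.005e+00] 139.6
[0.11  0.142 0.008]
```

move_arm(
  motion="0 0 0 0 0 -0.08 3;0 0 0 0 0 -0.16 3;0 0 0 0 0 -0.24 3;0 0 0 0 0 -0.3 3",
)

```text
t: 11.25
tcp_pos: [456.7, 245.8, 82.8]
tcp_rot: [0.204, 0.979, 0.0, -0.003]
ft_force: [-6.3, 1.3, 4.5]
width: 0.47
```

```bash
python3 g.py 459.3 244.5 83 82; python3 -c "
from h import *
print(np.round(manip.state()['ft_torque'],3))"
```

```text
t 11.25 tcp [456.7 245.8  82.8] j7 0.05 w 0.47 F [-6.3  1.3  4.5]
[-0.29 -0.01 -0.02] [-0.004 -0.004  1.299] 156.4
[ 0.562  1.457 -0.888]
```

move_arm(
  motion="0 0 0 0 0 0.06 3;0 0 0 0 0 0.12 3;0 0 0 0 0 0.16 3;0 0 0 0 0 0.16 3",
)

```text
t: 11.58
tcp_pos: [457.7, 245.5, 82.7]
tcp_rot: [0.281, 0.96, -0.0, -0.001]
ft_force: [-3.9, 1.0, 2.3]
width: 0.466
```

```bash
python3 g.py 459.3 244.5 83 148; python3 -c "
from h import *
print(np.round(manip.state()['ft_torque'],3))"
```

```text
t 11.58 tcp [457.7 245.5  82.7] j7 -0.07 w 0.466 F [-3.9  1.   2.3]
[-0.19 -0.   -0.03] [-0.001 -0.002 -0.011] 147.4
[ 0.133  0.638 -0.071]
```

move_arm(
  motion="-0.1 0 0 0 0 0 3;-0.1 0 -0.2 0 0 0 3;-0.1 0 -0.4 0 0 0 3;-0.1 0 -0.7 0 0 0 3;-0.1 0 -0.7 0 0 0 3",
)

```text
t: 12.0
tcp_pos: [460.4, 244.4, 89.9]
tcp_rot: [0.281, 0.96, 0.0, 0.0]
ft_force: [-2.7, 0.7, -0.8]
width: 0.468
```

```bash
python3 g.py 459.3 244.5 83 148; python3 - <<'E'
from m import *
print(np.round(manip.state()['ft_torque'],3))
for n in('scene','side'):
    im,d,ci=cap(n); X=world(ci,d); p=X.reshape(-1,3)
    q=p[np.hypot(p[:,0]-459,p[:,1]-244)<42]
    print(np.histogram(q[:,2],np.arange(60,126,2))[0]); print(np.histogram(q[:,2],np.arange(70,86,1))[0])
E
```

```text
t 12.0 tcp [460.4 244.4  89.9] j7 -0.06 w 0.468 F [-2.7  0.7 -0.8]
[ 0.1  -0.05  0.69] [ 0.001  0.    -0.011] 147.4
[0.216 0.348 0.021]
[ 24  24  20  26  45  52  62  51  39  12   0   0   1   4  16  16  18  18
  22  20  17  24  25  25  15  27  27  48 102  36  10  17]
[18 34 30 32 27 24 22 17  8  4  0  0  0  0  0]
[ 37  36  35  45  74 154 263 118 181  33   0   0   1   6  26  28  29  40
  31  36  45  38  45  39  40  41  52 108 464 137  22  17]
[ 61  93 149 114  60  58  99  82  29   4   0   0   0   0   0]
```

The cap is coming off and the bottle is staying down: depth shows a gap at z 80–85 and the load is only about 1 N. I'll lift on.

move_arm(
  motion="0 0 -0.6 0 0 0 3;0 0 -1.2 0 0 0 3;0 0 -2 0 0 0 3;0 0 -3.5 0 0 0 3;0 0 -5 0 0 0 3;0 0 -6.5 0 0 0 3;0 0 -8 0 0 0 3;0 0 -8 0 0 0 3;0 0 -8 0 0 0 3",
)

```text
t: 12.85
tcp_pos: [461.0, 244.6, 170.9]
tcp_rot: [0.281, 0.96, 0.001, 0.001]
ft_force: [0.6, 0.1, -1.5]
width: 0.465
```

```bash
python3 g.py 598.5 -10 120 93.6 598.5 -10 120 147 ; python3 - <<'E'
from m import *
out=[]
for n,(x,y) in(('scene',(200,60)),('side',(110,200))):
    im,d,ci=cap(n); X=world(ci,d); p=X.reshape(-1,3)
    q=p[np.hypot(p[:,0]-459,p[:,1]-244)<46]
    print('neck',box(q,90,98),'body',box(q,66,75))
    out.append(cv2.resize(im[y:y+200,x:x+200],(400,400)))
cv2.imwrite('pics/f.png',np.hstack(out)[:,:,::-1])
E
```

```text
t 12.85 tcp [461.  244.6 170.9] j7 0.03 w 0.465 F [ 0.6  0.1 -1.5]
[-25.3  -14.04   5.1 ] [0.003 0.001 0.938] 147.4
[-25.3  -14.04   5.1 ] [0.003 0.002 0.006] 147.4
neck (60, array([461., 242.]), array([458., 242.]), array([24., 37.]), 62.9) body (226, array([467., 234.]), array([460., 243.]), array([59., 62.]), 12.6)
neck (317, array([458., 245.]), array([458., 245.]), array([23., 36.]), 54.0) body (870, array([451., 249.]), array([458., 245.]), array([61., 60.]), 13.8)
```

View pics/f.png

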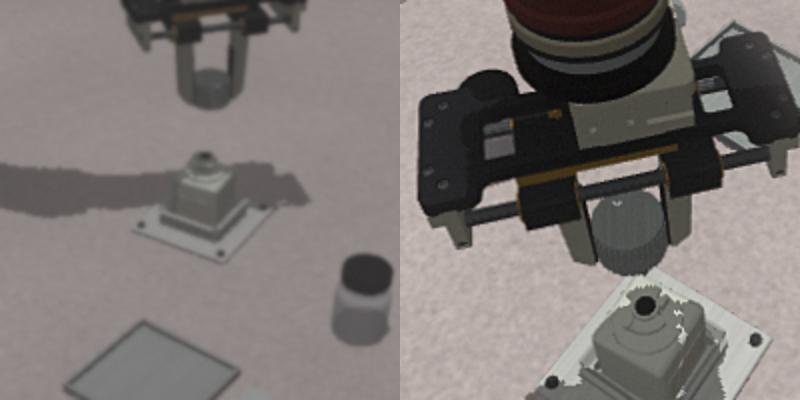

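The cap is held upright in the jaws (left half, ≈(210,90)). The bottle, neck open, sits squarely in the holder (≈(205,195)). Next I'll carry the cap to the tray.

move_arm(
  motion="-1.5 -0.8 0 0 0 0 3;-4 -2.2 0 0 0 0 3;-7 -3.9 0 0 0 0 3;-10 -5.5 0 0 0 0 3;-13 -7.2 0 0 0 0 3;-16 -8.9 0 0 0 0 3;-19 -10.5 0 0 0 0 3;-22 -12.2 1.5 0 0 0 3;-24 -13.3 3 0 0 0 3;-25.3 -14 5 0 0 0 3;-25.3 -14 5 0 0 0 3;-25.3 -14 5 0 0 0 3",
)

```text
t: 13.95
tcp_pos: [596.3, -10.3, 117.7]
tcp_rot: [0.281, 0.96, -0.0, -0.002]
ft_force: [-1.2, 0.3, -0.6]
width: 0.47
```

```bash
python3 g.py 598.5 -10 7 147
```

```text
t 13.95 tcp [596.3 -10.3 117.7] j7 0.52 w 0.47 F [-1.2  0.3 -0.6]
[-0.21  0.17 11.07] [-0.002 -0.004  0.006] 147.3
```

move_arm(
  motion="-0.1 0.1 2 0 0 0 3;-0.1 0.1 4.5 0 0 0 3;-0.1 0.1 7 0 0 0 3;-0.1 0.1 9 0 0 0 3;-0.1 0.1 10 0 0 0 3;-0.1 0.1 10.3 0 0 0 3;-0.1 0.1 10.6 0 0 0 3;-0.1 0.1 10.6 0 0 0 3;-0.1 0.1 10.6 0 0 0 3",
)

```text
t: 14.7
tcp_pos: [600.1, -8.8, 15.1]
tcp_rot: [0.28, 0.96, 0.001, 0.001]
ft_force: [-0.2, 1.1, -1.4]
width: 0.469
```

```bash
python3 g.py 598.5 -10 7 147
```

```text
t 14.7 tcp [600.1  -8.8  15.1] j7 0.43 w 0.469 F [-0.2  1.1 -1.4]
[ 0.07 -0.18  0.81] [0.002 0.002 0.008] 147.4
```

move_arm(
  motion="0 0 0.3 0 0 0 3;0 0 0.5 0 0 0 3;0 0 0.7 0 0 0 3;0 0 0.8 0 0 0 3;0 0 0.8 0 0 0 3;0 0 0.8 0 0 0 3",
)

```text
t: 15.2
tcp_pos: [599.4, -9.5, 6.7]
tcp_rot: [0.281, 0.96, -0.0, 0.0]
ft_force: [-1.7, -0.7, 5.2]
width: 0.468
```

Contact at the expected height (+5 N). I'll open to 6 cm and lift away.

move_arm(
  motion="0 0 0 0 0 0 6;0 0 0 0 0 0 6;0 0 0 0 0 0 6;0 0 0 0 0 0 6;0 0 -0.5 0 0 0 6;0 0 -2 0 0 0 6;0 0 -4 0 0 0 6;0 0 -7 0 0 0 6;0 0 -11 0 0 0 6;0 0 -15 0 0 0 6;0 0 -18 0 0 0 6;0 0 -18 0 0 0 6",
)

```text
t: 16.2
tcp_pos: [603.2, -7.8, 193.2]
tcp_rot: [0.281, 0.96, 0.003, 0.006]
ft_force: [0.5, 0.5, 0.6]
width: 0.643
```

```bash
python3 g.py; python3 - <<'E'
from m import *
out=[]
for n,(x,y) in(('scene',(180,120)),('side',(140,180))):
    im,d,ci=cap(n); X=world(ci,d); p=X.reshape(-1,3)
    q=p[np.hypot(p[:,0]-599,p[:,1]+10)<55]
    print('cap',box(q,30,40),np.median(q[(q[:,2]>28)&(q[:,2]<45)][:,2]))
    q=p[np.hypot(p[:,0]-459,p[:,1]-244)<46]
    print('bottle',box(q,66,75),'neck',np.nanmax(q[:,2]))
    out.append(cv2.resize(im[y:y+220,x:x+220],(400,400)))
cv2.imwrite('pics/g.png',np.hstack(out)[:,:,::-1])
E
```

```text
t 16.2 tcp [603.2  -7.8 193.2] j7 0.57 w 0.643 F [0.5 0.5 0.6]
cap (275, array([603., -11.]), array([602., -11.]), array([42., 45.]), 42.2) 33.26718137348003
bottle (141, array([469., 238.]), array([460., 241.]), array([61., 59.]), 17.7) neck 93.1147414354283
cap (304, array([599.,  -9.]), array([599.,  -9.]), array([43., 44.]), 11.7) 33.841859418235416
bottle (883, array([451., 250.]), array([458., 245.]), array([61., 61.]), 13.3) neck 97.91685875501966
```

View pics/g.png

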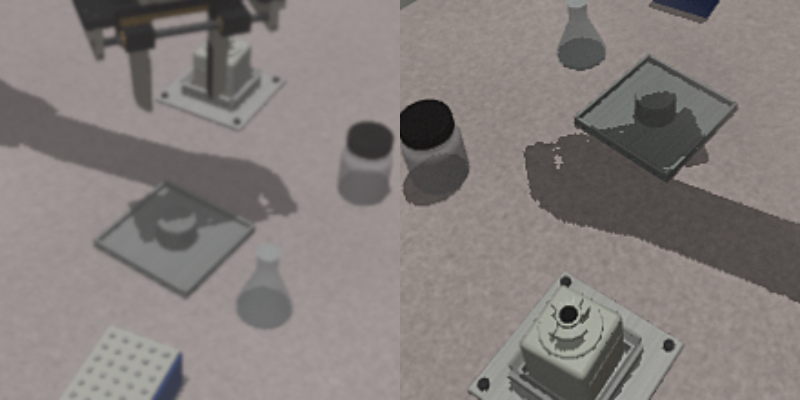

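The cap lies flat at the tray's centre (right half, ≈(655,108)). The bottle is home in the holder (≈(570,340)), the bystanders are in place and the arm is clear.

```bash
python3 -c "
from workcell import manip
print(manip.sign_off())"
```

```text
the job is handed in; nothing more can be done
None
```

The bottle is open and standing in the holder, the cap is lying flat in the tray, and I handed the job in at about 16 s of the 61 s allowed. The hand-in gives no verdict.

- **Carrying the bottle:** I gripped it by two flats, lowered it into the pocket and let go. Depth put the cap top at about 110 mm, which matches the bottle standing fully home.
- **Opening the cap:** One grasp was enough. The torque was near zero when I read it partway round, so I inferred the cap had broken loose rather than seeing it. It then hit a firm stop at about 137° of tool turn, with 0.9 N m. I eased back about 9° and lifted, and the bottle stayed down.
- **Last checks, cap:** It lies flat with its top at z ≈ 33–34 mm, within about 4 mm of the tray's centre.
- **Last checks, bottle:** It is within about 4 mm of the pocket's centre by both cameras. It looks turned about 4° in the holder, which is within its play.
- **Last checks, rest of the bench:** The jar, flask and tip box look untouched by eye; I did not re-measure them. The arm is clear, with no contact force.

The two cameras disagreed by about 3–4 mm on the final cap and bottle positions, which is within the tolerances. No check failed.

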